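# Park the index plunger and send the shuttle to its stop

### The job

On the shuttle fixture, pull the sprung index plunger up out of the shuttle, twist it clockwise (seen from above) and let it drop into its rest notch so that it stays retracted by itself. Then slide the shuttle by its round knob fully home against the end stop and let go. Feel your way without forcing plunger, notch or stop (more than 30 N on the stop or 40 N on the plunger is too much), and leave the other things on the desk where they are.

Things in the scene. Friction and masses are not known exactly. Their poses are not given: they have to be found in the camera images.
- fixture: The shuttle fixture, screwed to the desk: grey base plate 150 x 240 x 12 mm (its middle at x = -10 mm). Origin on the desk top, z up; the shuttle slides along its +y axis. On its -x side an aluminium bracket carries the index plunger (upright axis at x = -35, y = -45 mm); at its +y end stands a steel stop block 30 x 20 mm, top 38 mm above the desk.
- plunger: The index plunger: black wing grip 12 mm thick (its x), 36 long (its y), 22 high on a sprung pin. Origin at the wing's centre, 97 mm above the desk when engaged; z up; at the start its y lies along the fixture's y. A cross bar under the wing, parallel to it, sits in a deep slot. Spring: 4 N down when engaged, 8 N lifted 13 mm. Clear of the slot it turns clockwise from above, to 2 rad at most.
- ring_top (a point): Point on the plunger's axis level with the flat top of the steel rest ring (outer radius 17 mm), 62 mm above the desk; fixed to the fixture. The square cross bar (4 mm thick, 17 mm to each side) clears slot and ring at 13 mm of lift. The rest notch in the ring, 5.4 mm wide, 4 mm deep, lies 0.85 to 1.49 rad clockwise of the slot, set anew each time: to be felt. Axes as the fixture's.
- plunger_tip (a point): Where the plunger's tip ends when engaged, 17 mm above the desk, 7 mm deep in the shuttle's tongue; fixed to the fixture. Lift of the plunger: 0 engaged; 9 mm seated in the rest notch, tip 2 mm clear of the shuttle; 13 mm standing on the ring's top, where it has not seated; 18 mm at the hard upper stop. Axes as the fixture's.
- shuttle: Steel shuttle: block 60 x 90 x 20 mm with a tongue under the plunger and a bearing ring in its nest. Origin on its underside, mid-block, at fixture x = 20, y = -45, z = 14 mm when locked; axes as the fixture's. Unlocked it slides 80 mm along the fixture's +y with about 3 N friction until the block meets the stop (y = +35 mm); it stays where left.
- shuttle_knob (a point): Centre of the shuttle's black round upright knob, 20 mm in diameter, 28 mm high, on a 12 mm stem; 12 mm in x, 30 mm in y and 58 mm in z from the shuttle's origin, hence 72 mm above the desk. Axes as the shuttle's.
- stop_face (a point): Centre of the end stop's face that the shuttle's block meets, 26 mm above the desk; fixed to the fixture, axes as the fixture's.
- setting_ring: Bystander: loose knurled steel ring 54 mm across, 18 mm high, lying by the fixture; origin under its centre.
- screwdriver: Bystander: loose screwdriver 143 mm long, 11 mm thick, lying along its y; origin under its centre.
- bearing_ring: Bystander: loose thin ring 32 mm across, 9 mm high, lying by the fixture; origin under its centre.

How it is judged (in metres and radians):
On the way:
1. the plunger, twisted clockwise, has dropped into the rest notch while the shuttle is still at its locked place (z of plunger in the frame of fixture between 0.104 and 0.108 m and angle between the y axis of plunger and the y axis of fixture, either way round above 0.75 rad and contact force between the fingers and plunger below 0.1 N and y of shuttle in the frame of fixture below -0.035 m), for 0.2 s.
At the end, for the whole second after the job is handed in: The plunger rests by itself in the rest notch (wing 7 to 11 mm above its engaged height, twisted more than 0.75 rad) and the shuttle stands still within 2 mm of its end stop; both are let go (z of plunger in the frame of fixture between 0.104 and 0.108 m and angle between the y axis of plunger and the y axis of fixture, either way round above 0.75 rad and y of shuttle in the frame of fixture above 0.033 m and linear speed of shuttle below 0.005 m/s); the robot touches nothing.
It fails at once if the plunger is forced against slot, ring, shoulder or shuttle with more than 40 N (contact force between plunger and fixture above 40 N).
It fails at once if the shuttle is forced against stop or plunger with more than 30 N (contact force between shuttle and fixture above 30 N).
It fails at once if a bystander is moved more than 30 mm (distance of any of setting_ring, screwdriver, bearing_ring from where it was at the start of the episode above 0.03 m).
It also fails if it takes over 67 s, if anything falls off the work surface, if the arm or the gripper's body presses on something with over 40 N, if the wrist force passes 120 N, or if a joint passes its speed limit or range.

### The arm

A 7-joint arm with a two-finger parallel gripper is mounted at the origin on the work surface; the furniture and walls round the work are solid. World frame = base frame: x ahead of the robot, y to its left, z up, the work surface at z = 0. Lengths are in m, angles in degrees, forces in N, time in s.
With the tool pointing down it reaches from about 0.425 to 0.925 m from the base axis. Payload 6.8 kg.
Tool frame: the origin (TCP) lies at the very end of the fingers, on their centre line; the grasp point (between the pads) lies 19 mm behind it; z points along the fingers, x is the direction in which the jaws open and shut, and the axes are right-handed (so a half turn about z gives the same grasp; the last joint's range is limited). The gripper opens to 88 mm and grips with 3 to 60 N. Pads are 20 mm wide; open, the fingers measure 115 mm over their backs; the gripper's body (75 mm by 178 mm) begins 61 mm behind the grasp point.
Start: joints at [-70.365, 27.33, 1.283, 89.118, -0.659, 63.558, -4.761], TCP at [0.294, 0.608, 0.223] pointing down, gripper open.
Joint ranges: [-169.35, 169.35], [-19.33, 120.38], [-80.79, 83.38], [13.8, 139.57], [-78.32, 258.32], [9.67, 109.79], [-169.56, 169.56]. Speed limits (degrees/s): [136.94, 136.94, 180, 180, 180, 180, 180].

### API

Orientations are given as a 3x3 rotation matrix whose columns are the frame's x, y, z axes.
In Python, from station import get_state, optics, ctrl gives the robot as it stands. The module is installed in compiled form; this text tells all that it offers.
- The arm moves only by the shell command python3 -m creep 'ROWS'. ROWS is JSON, a list of rows, each a list of 3 entries, a list of its own where there are three numbers: the closure, from -1 (fully open) to 1 (shut), then the shift along the tool's x, y, z scaled (see below), then the turn, a rotation vector about the tool's x, y, z scaled (see below). A call has 1 to 20 rows; each row shifts and turns the commanded pose from where the row before left it, along the tool's axes as they then stand; what a row does not reach is not made up. The controller multiplies each number of a shift by 25 mm and each number of a turn by 4 degrees. A row lasts 1/10 s, in which the tool goes at most 50 mm and 8.59 degrees, less where a joint would pass 70% of its speed; a pose out of reach is approached as far as the arm can. A call with a number of a shift or a turn outside -1 to 1 is refused whole. A call with a gripper value outside its range is refused whole. The fingers move at their own pace and stop on an object; the grip force is fixed at half the most. Time passes only in rows, so rows that do not move let the fingers close. It gives the time, the measured TCP pose, the force and the opening at its end, in the units of the state.
- get_state(): the state, without advancing time (a new reading comes with each control period).
- optics.read_camera(name): name is "scene" or "top" or "wrist"; returns (picture, depth): 420x560x3 uint8, blue, green, red; 420x560 float32, m along the optical axis (not along the pixel's ray), 0 where there is no reading.
- optics.camera_params(name): a dict with "K" (3x3 intrinsics, pixels), "k1" (the pictures are not rectified: a ray, as slopes to the right and down, at radius r is drawn at 1 + k1 r^2 times it, then the intrinsics apply), "R" (3x3) and "t" (3): a world point X has camera coordinates R X + t; the wrist camera has in their place "T_tool_cam" (4x4, takes a point from camera to tool coordinates, whose origin is the TCP and whose axes are the tool frame's). Camera axes: x right, y down, z forward; pixel columns grow to the right and rows downward; lengths in m; the calibration is good to about 2 mm. A picture is of the moment at which its call begins: read the wrist's pose just before it. camera_params takes no time and is no camera call.
- ctrl.sign_off(): hands the job in, once; it reports no verdict.
The state is a dict: "clock": time; "joints": joint angles; "joint_velocities": joint speeds; "tau": joint torques, N m; "tcp_pos": TCP position; "ee_rot": TCP orientation; "contact_force": force on the tool from outside, world axes, zero at the start; "moment": the same for the moment, N m; "width": opening from 0.0 (shut) to 1.0 (fully open).
Only numpy, scipy, OpenCV 4.12 (cv2) and the standard library are available. Lean on these libraries where they do the work, as an engineer would, in place of code of your own. Each camera call takes 0.05 s, during which the arm holds its last target. There are 200 camera calls.

## Working session

There is one attempt and no reset: what is moved stays moved. The work goes in short steps, Python scripts to look and compute and a shell command to move; the robot and the scene stay as the last step left them, time stands still between calls to the robot, and variables do not carry over. Pictures are saved under pics/ and viewed, about 8 in all and at most 12, crops included, and the job is handed in when it is done.

```bash
mkdir -p pics; python3 - <<'E'
from station import get_state, optics
import cv2,numpy as np
s=get_state();print(s)
for n in("top","scene"):
    p,d=optics.read_camera(n);c=optics.camera_params(n);print(n,c)
    cv2.imwrite(f"pics/{n}0.png",p);np.save(f"{n}0.npy",d)
print(optics.camera_params("wrist"))
E
```

```text
{'clock': 0.0, 'joints': array([-70.36632762,  27.37505871,   1.28019671,  89.17577268,
        -0.66014529,  63.55786829,  -4.76192749]), 'joint_velocities': array([ 0.02441664, -0.10958537,  0.03509958, -0.11520734, -0.02719613,
        0.01943063, -0.01988343]), 'tau': array([-1.21700192e-03, -5.82835293e+01,  1.53398506e+00, -2.72621870e+01,
       -5.44003781e-02,  1.66708860e-02,  1.34679817e-04]), 'tcp_pos': array([0.29382531, 0.60704491, 0.22170913]), 'ee_rot': array([[ 4.35662375e-01,  9.00109910e-01, -6.67519257e-04],
       [ 9.00108426e-01, -4.35662872e-01, -1.63844672e-03],
       [-1.76559548e-03,  1.12969880e-04, -9.99998435e-01]]), 'contact_force': array([-0.99145977, -0.71617319, -0.18623909]), 'moment': array([ 0.0218538 , -0.05657194,  0.00318967]), 'width': 1.0000022963170414}
top {'K': array([[513.37077116,   0.        , 278.41429731],
       [  0.        , 513.37077116, 208.28200343],
       [  0.        ,   0.        ,   1.        ]]), 'k1': -0.004228491060188371, 'R': array([[-0.01547295, -0.99960887,  0.02329577],
       [-0.99796585,  0.01399807, -0.06219498
[... 346 characters left out ...]
9 ],
       [-0.41775271, -0.23921532, -0.87650368],
       [ 0.75801985,  0.44008059, -0.48138859]]), 't': array([-0.27750179,  0.33254815,  0.46435572])}
{'K': array([[341.5857495 ,   0.        , 276.74765764],
       [  0.        , 341.5857495 , 206.86967184],
       [  0.        ,   0.        ,   1.        ]]), 'k1': 0.007169119121266967, 'T_tool_cam': array([[ 9.99999937e-01,  2.45254422e-04, -2.56113467e-04,
        -7.37640637e-04],
       [-1.58044412e-04,  9.54804623e-01,  2.97234093e-01,
        -8.20407789e-02],
       [ 3.17436299e-04, -2.97234034e-01,  9.54804602e-01,
        -1.62758797e-01],
       [ 0.00000000e+00,  0.00000000e+00,  0.00000000e+00,
         1.00000000e+00]])}
```

View pics/top0.png

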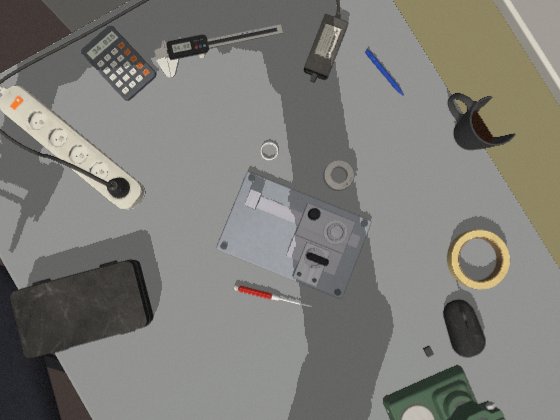

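The top view shows the fixture near (293,232): wing at (317,258), knob at (314,213), stop block near (252,198). The screwdriver is below it at (270,295), and the two rings above at (270,150) and (340,175).

```bash
cat > h.py <<'E'
import numpy as np,cv2
from station import get_state,optics
def cam(n,s=None):
    c=optics.camera_params(n)
    if n=="wrist":
        T=np.eye(4);T[:3,:3]=s['ee_rot'];T[:3,3]=s['tcp_pos'];M=T@c['T_tool_cam'];return c,M[:3,:3],M[:3,3]
    return c,c['R'].T,-c['R'].T@c['t']
def rays(n,uv,s=None):
    c,R,o=cam(n,s);uv=np.atleast_2d(np.array(uv,float))
    x=cv2.undistortPoints(uv[:,None],c['K'],np.array([c['k1'],0,0,0.]))[:,0]
    return np.c_[x,np.ones(len(x))]@R.T,o
def at_z(n,uv,z,s=None):
    r,o=rays(n,uv,s);return o+r*((z-o[2])/r[:,2])[:,None]
def cloud(n,d,s=None):
    v,u=np.mgrid[:420,:560];r,o=rays(n,np.c_[u.ravel(),v.ravel()],s)
    return (o+r*d.reshape(-1,1)).reshape(420,560,3)
E
python3 - <<'E'
from h import *
d=np.load('top0.npy');p=cv2.imread('pics/top0.png');P=cloud('top',d)
print("screws",at_z('top',[(252,177),(366,225),(337,292),(223,245)],.012))
v,u=np.mgrid[:420,:560];dark=(p.max(2)<60)
for nm,(cu,cv),z in(("wing",(317,258),.108),("knob",(314,213),.086)):
    m=dark&(np.hypot(u-cu,v-cv)<16)&(abs(P[...,2]-z)<.02)&(d>0)
    Q=at_z('top',np.c_[u[m],v[m]],z);c=Q[:,:2].mean(0);w,V=np.linalg.eigh(np.cov(Q[:,:2].T))
    print(nm,m.sum(),c,np.median(P[m][:,2]),np.sqrt(w*12),np.degrees(np.arctan2(V[1,1],V[0,1])))
# stop / plate
for q in[(252,198),(270,215),(260,240),(300,240),(318,268),(345,240)]:print(q,P[q[1],q[0]])
m=(abs(P[...,2]-.012)<.004)&(np.hypot(u-293,v-232)<90)&(d>0)
print(cv2.minAreaRect(P[m][:,:2].astype(np.float32)))
c=cv2.resize(p[150:310,200:390],None,fx=4,fy=4,interpolation=cv2.INTER_CUBIC)
cv2.imwrite('pics/crop0.png',c[:600])
E
```

```text
screws [[ 0.62266618  0.06881596  0.012     ]
 [ 0.5342092  -0.13280293  0.012     ]
 [ 0.41688639 -0.07838131  0.012     ]
 [ 0.5026932   0.12139754  0.012     ]]
wing 154 [ 0.47951505 -0.03522209] 0.10859038189798031 [0.01081304 0.0350445 ] 67.54045543988
knob 112 [ 0.55188007 -0.03292715] 0.08630706823477335 [0.01617771 0.01782115] 116.26829839406824
(252, 198) [0.58294064 0.06855365 0.03874851]
(270, 215) [0.55433368 0.03777199 0.01485307]
(260, 240) [0.51048723 0.05603872 0.01399161]
(300, 240) [ 0.50940093 -0.01371676  0.02743793]
(318, 268) [ 0.46106356 -0.04292548  0.03959548]
(345, 240) [ 0.50819357 -0.09132844  0.03386166]
((0.5285239815711975, -0.00813552737236023), (0.240229070186615, 0.27877259254455566), 67.21260833740234)
```

View pics/crop0.png

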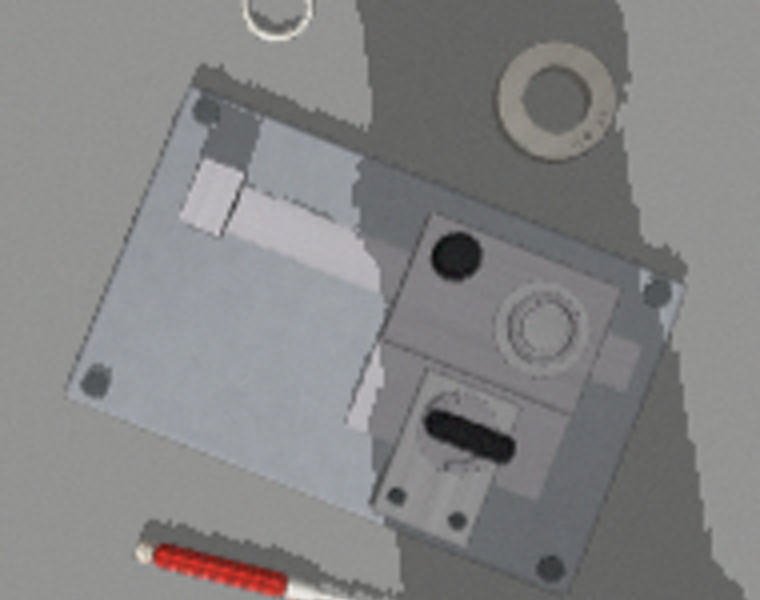

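View pics/scene0.png

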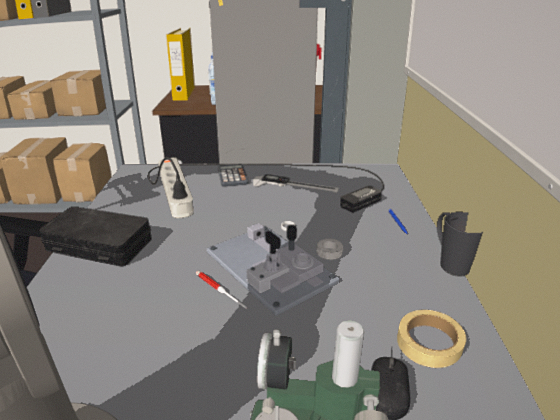

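Fixture y points at about 66.5° in world, with the origin near (0.528, -0.009). From that the wing and knob land within 3 mm of where they measured. Moving above the wing, then turning so the jaws straddle it.

```bash
python3 -m creep '[[-1,[-0.99,0.89,0],[0,0,0]],[-1,[-0.99,0.89,0],[0,0,0]],[-1,[-0.99,0.89,0],[0,0,0]],[-1,[-0.99,0.89,0],[0,0,0]],[-1,[-0.99,0.89,0],[0,0,0]],[-1,[-0.99,0.89,0],[0,0,0]],[-1,[-0.99,0.89,0],[0,0,0]],[-1,[-0.99,0.89,0],[0,0,0]],[-1,[-0.99,0.89,0],[0,0,0]],[-1,[-0.99,0.89,0],[0,0,0]],[-1,[-0.99,0.89,0],[0,0,0]],[-1,[-0.99,0.89,0],[0,0,0]],[-1,[-0.99,0.89,0],[0,0,0]],[-1,[-0.99,0.89,0],[0,0,0]],[-1,[-0.99,0.89,0],[0,0,0]],[-1,[-0.99,0.89,0],[0,0,0]],[-1,[-0.99,0.89,0],[0,0,0]],[-1,[-0.99,0.89,0],[0,0,0]],[-1,[-0.99,0.89,0],[0,0,0]],[-1,[-0.99,0.89,0],[0,0,0]]]'
python3 -m creep '[[-1,[0,0,0],[0,0,1]],[-1,[0,0,0],[0,0,1]],[-1,[0,0,0],[0,0,1]],[-1,[0,0,0],[0,0,1]],[-1,[0,0,0],[0,0,1]],[-1,[0,0,0],[0,0,1]],[-1,[0,0,0],[0,0,1]],[-1,[0,0,0],[0,0,1]],[-1,[0,0,0],[0,0,1]],[-1,[0,0,0],[0,0,1]],[-1,[0,0,0],[0,0,1]],[-1,[0,0,0],[0,0,1]],[-1,[0,0,0],[0,0,1]],[-1,[0,0,0],[0,0,1]],[-1,[0,0,0],[0,0,1]],[-1,[0,0,0],[0,0,1]],[-1,[0,0,0],[0,0,1]],[-1,[0,0,0],[0,0,1]],[-1,[0,0,0],[0,0,1]],[-1,[0,0,0],[0,0,1]]]'
python3 -m creep '[[-1,[0,0,0],[0,0,1]],[-1,[0,0,0],[0,0,0.9]],[-1,[0,0,0],[0,0,0]],[-1,[0,0,0],[0,0,0]]]'
python3 - <<'E'
from h import *
s=get_state();p,d=optics.read_camera('wrist');cv2.imwrite('pics/w1.png',p);np.save('w1.npy',d)
import pickle;pickle.dump(s,open('s1.pkl','wb'))
print(s['joints'],s['tcp_pos'],s['ee_rot'].round(3),s['contact_force'])
E
```

```text
clock: 2.1
tcp_pos: [0.4789, -0.0332, 0.2225]
ee_rot: [[0.436, 0.9, -0.0], [0.9, -0.436, 0.0], [-0.0, -0.0, -1.0]]
contact_force: [0.8, 1.1, 0.2]
width: 0.997
clock: 4.1
tcp_pos: [0.4786, -0.0318, 0.2224]
ee_rot: [[0.961, -0.276, -0.001], [-0.276, -0.961, 0.0], [-0.001, 0.0, -1.0]]
contact_force: [-0.2, -0.3, 0.8]
width: 1.0
clock: 4.5
tcp_pos: [0.4788, -0.0318, 0.2225]
ee_rot: [[0.918, -0.396, -0.0], [-0.396, -0.918, 0.0], [-0.0, 0.0, -1.0]]
contact_force: [-0.7, -0.2, 0.2]
width: 0.998
[-33.87187915   9.25330892  34.11469915 116.80809794  -6.26962988
  55.68936527 -19.88954391] [ 0.47877261 -0.03180598  0.2225123 ] [[ 0.918 -0.396 -0.   ]
 [-0.396 -0.918  0.   ]
 [-0.     0.    -1.   ]] [-0.66854989 -0.18540698  0.21403551]
```

View pics/w1.png

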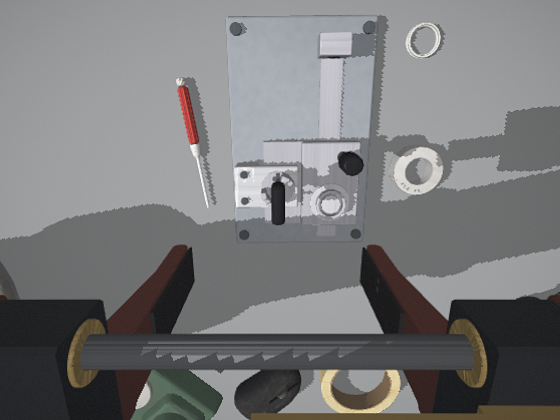

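The wrist view shows the wing at (278,203), knob at (350,163), fixture almost aligned with the image, and no bystander near the fingers.

```bash
python3 - <<'E'
from h import *
import pickle
s=pickle.load(open('s1.pkl','rb'));p=cv2.imread('pics/w1.png');d=np.load('w1.npy');P=cloud('wrist',d,s)
v,u=np.mgrid[:420,:560];dark=p.max(2)<70
for nm,(cu,cv),z in(("wing",(278,203),.108),("knob",(350,163),.086)):
    m=dark&(np.hypot(u-cu,v-cv)<30)&(abs(P[...,2]-z)<.006)&(d>0)
    q=P[m][:,:2];c=q.mean(0);w,V=np.linalg.eigh(np.cov(q.T))
    print(nm,m.sum(),c,np.median(P[m][:,2]),np.sqrt(w*12),np.degrees(np.arctan2(V[1,1],V[0,1])), "tool-off",s['ee_rot'].T[:2,:2]@(c-s['tcp_pos'][:2]))
sc=at_z('wrist',[(236,29),(369,27),(356,234),(244,235)],.012,s);print(sc[:,:2],sc.mean(0))
for a,b in((3,0),(2,1)):
    e=sc[b]-sc[a];print(np.degrees(np.arctan2(e[1],e[0])),np.linalg.norm(e))
E
```

```text
wing 523 [ 0.47840701 -0.03459357] 0.10808553745713467 [0.01113103 0.03474268] 67.68249130320184 tool-off [0.00076826 0.00270446]
knob 375 [ 0.55037926 -0.03299768] 0.08617603250523553 [0.01634745 0.01692507] 123.5004883582068 tool-off [ 0.06622389 -0.02726406]
[[ 0.50051412  0.12008416]
 [ 0.6210988   0.06995242]
 [ 0.53696899 -0.13136216]
 [ 0.4157869  -0.08049388]] [ 0.5185922  -0.00545487  0.012     ]
67.10006524592667 0.21773895552259853
67.31984233836015 0.2181865860269056
```

Wing at (0.4785, -0.0347), yaw about 67.2°. Centring and descending.

```bash
python3 -m creep '[[-1,[0.03,0.11,0],[0,0,-0.13]],[-1,[0,0,0.8],[0,0,0]],[-1,[0,0,0.8],[0,0,0]],[-1,[0,0,0.8],[0,0,0]],[-1,[0,0,0.8],[0,0,0]],[-1,[0,0,0.8],[0,0,0]],[-1,[0,0,0.8],[0,0,0]],[-1,[0,0,0.8],[0,0,0]],[-1,[0,0,0.08],[0,0,0]],[-1,[0,0,0],[0,0,0]],[-1,[0,0,0],[0,0,0]]]'
python3 -m creep '[[0,[0,0,0],[0,0,0]],[0.3,[0,0,0],[0,0,0]],[0.5,[0,0,0],[0,0,0]],[0.6,[0,0,0],[0,0,0]],[0.6,[0,0,0],[0,0,0]]]'
python3 - <<'E'
from h import *
s=get_state();p,d=optics.read_camera('wrist');cv2.imwrite('pics/w2.png',p)
E
```

```text
clock: 5.65
tcp_pos: [0.4792, -0.0348, 0.0815]
ee_rot: [[0.921, -0.389, 0.001], [-0.389, -0.921, 0.0], [0.001, -0.001, -1.0]]
contact_force: [-0.0, 0.8, 1.0]
width: 1.002
clock: 6.15
tcp_pos: [0.4786, -0.0346, 0.0808]
ee_rot: [[0.921, -0.389, 0.0], [-0.389, -0.921, 0.0], [0.0, -0.0, -1.0]]
contact_force: [-0.4, -0.5, 0.3]
width: 0.583
```

View pics/w2.png

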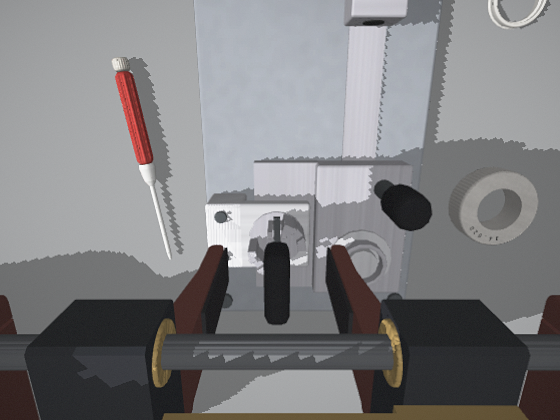

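The wing at (277,283) sits centred between the fingers. The slot and cross bar are visible at (277,228). Closing.

```bash
python3 -m creep '[[1,[0,0,0],[0,0,0]],[1,[0,0,0],[0,0,0]],[1,[0,0,0],[0,0,0]],[1,[0,0,0],[0,0,0]],[1,[0,0,0],[0,0,0]],[1,[0,0,0],[0,0,0]],[1,[0,0,0],[0,0,0]],[1,[0,0,0],[0,0,0]]]'
```

```text
clock: 7.0
tcp_pos: [0.4785, -0.0347, 0.0806]
ee_rot: [[0.921, -0.389, -0.0], [-0.389, -0.921, 0.0], [-0.0, 0.0, -1.0]]
contact_force: [-0.1, -0.0, -0.6]
width: 0.137
```

```bash
python3 -m creep '[[1,[0,0,-0.1],[0,0,0]],[1,[0,0,-0.1],[0,0,0]],[1,[0,0,-0.1],[0,0,0]],[1,[0,0,0],[0,0,0]]]'
python3 -m creep '[[1,[0,0,-0.1],[0,0,0]],[1,[0,0,-0.1],[0,0,0]],[1,[0,0,-0.1],[0,0,0]],[1,[0,0,0],[0,0,0]],[1,[0,0,0],[0,0,0]]]'
```

```text
clock: 7.4
tcp_pos: [0.4785, -0.0347, 0.0883]
ee_rot: [[0.921, -0.389, 0.0], [-0.389, -0.921, 0.0], [0.0, -0.0, -1.0]]
contact_force: [2.0, -0.6, -6.9]
width: 0.14
clock: 7.9
tcp_pos: [0.4785, -0.0347, 0.0956]
ee_rot: [[0.921, -0.389, 0.0], [-0.389, -0.921, 0.0], [0.0, -0.0, -1.0]]
contact_force: [2.2, -0.3, -8.6]
width: 0.137
```

Lifted 15 mm, with the spring reading 8.6 N. Turning 44° clockwise, clear of the ring, then lowering until the ring takes the load.

```bash
python3 -m creep '[[1,[0,0,0],[0,0,0.5]],[1,[0,0,0],[0,0,0.5]],[1,[0,0,0],[0,0,1]],[1,[0,0,0],[0,0,1]],[1,[0,0,0],[0,0,1]],[1,[0,0,0],[0,0,1]],[1,[0,0,0],[0,0,1]],[1,[0,0,0],[0,0,1]],[1,[0,0,0],[0,0,1]],[1,[0,0,0],[0,0,1]],[1,[0,0,0],[0,0,1]],[1,[0,0,0],[0,0,1]],[1,[0,0,0],[0,0,0]],[1,[0,0,0],[0,0,0]]]'
python3 -c "
from station import get_state;print(get_state()['moment'])"
python3 -m creep '[[1,[0,0,0.04],[0,0,0]],[1,[0,0,0],[0,0,0]],[1,[0,0,0],[0,0,0]]]'
python3 -m creep '[[1,[0,0,0.04],[0,0,0]],[1,[0,0,0],[0,0,0]],[1,[0,0,0],[0,0,0]]]'
```

```text
clock: 9.3
tcp_pos: [0.479, -0.0352, 0.0958]
ee_rot: [[0.393, -0.92, 0.001], [-0.92, -0.393, -0.001], [0.001, -0.001, -1.0]]
contact_force: [4.4, -3.9, -10.1]
width: 0.133
[-0.73428748 -0.66278403 -0.02537394]
clock: 9.6
tcp_pos: [0.479, -0.0352, 0.0948]
ee_rot: [[0.393, -0.92, 0.001], [-0.92, -0.393, -0.001], [0.001, -0.001, -1.0]]
contact_force: [4.4, -3.1, -9.2]
width: 0.135
clock: 9.9
tcp_pos: [0.479, -0.0352, 0.0938]
ee_rot: [[0.393, -0.92, 0.001], [-0.92, -0.393, -0.001], [0.001, -0.001, -1.0]]
contact_force: [4.2, -3.9, -9.1]
width: 0.132
```

```bash
python3 -m creep '[[1,[0.02,-0.01,0],[0,0,0]],[1,[0,0,0.02],[0,0,0]],[1,[0,0,0],[0,0,0]],[1,[0,0,0],[0,0,0]]]'
python3 -m creep '[[1,[0,0,0.02],[0,0,0]],[1,[0,0,0],[0,0,0]],[1,[0,0,0],[0,0,0]]]'
python3 -m creep '[[1,[0,0,0.02],[0,0,0]],[1,[0,0,0],[0,0,0]],[1,[0,0,0],[0,0,0]]]'
```

```text
clock: 10.3
tcp_pos: [0.479, -0.0352, 0.0933]
ee_rot: [[0.392, -0.92, 0.0], [-0.92, -0.392, 0.0], [-0.0, -0.0, -1.0]]
contact_force: [1.9, -3.1, -1.7]
width: 0.134
clock: 10.6
tcp_pos: [0.4791, -0.0352, 0.0929]
ee_rot: [[0.392, -0.92, 0.0], [-0.92, -0.392, 0.0], [-0.0, -0.0, -1.0]]
contact_force: [-0.1, -3.0, 4.5]
width: 0.135
clock: 10.9
tcp_pos: [0.4791, -0.0352, 0.0926]
ee_rot: [[0.392, -0.92, 0.0], [-0.92, -0.392, 0.0], [-0.0, -0.0, -1.0]]
contact_force: [-2.2, -3.8, 7.6]
width: 0.133
```

Ring contact is clear at z = 0.0934. Now feeling for the notch with small clockwise steps under this light load.

```bash
for i in 1; do python3 -m creep '[[1,[0,0,0],[0,0,0.25]],[1,[0,0,0],[0,0,0.25]],[1,[0,0,0],[0,0,0]]]'
python3 -m creep '[[1,[0,0,0],[0,0,0.25]],[1,[0,0,0],[0,0,0.25]],[1,[0,0,0],[0,0,0]]]'
python3 -c "
from station import get_state;print(get_state()['moment'])"
python3 -m creep '[[1,[0,0,0],[0,0,0.25]],[1,[0,0,0],[0,0,0.25]],[1,[0,0,0],[0,0,0]]]'
python3 -c "
from station import get_state;print(get_state()['moment'])"
done
```

```text
clock: 11.2
tcp_pos: [0.479, -0.0352, 0.0919]
ee_rot: [[0.359, -0.933, 0.0], [-0.933, -0.359, -0.001], [0.001, -0.0, -1.0]]
contact_force: [3.5, -4.1, -10.6]
width: 0.133
clock: 11.5
tcp_pos: [0.4791, -0.0353, 0.0916]
ee_rot: [[0.327, -0.945, 0.0], [-0.945, -0.327, -0.001], [0.001, 0.0, -1.0]]
contact_force: [3.9, -4.3, -9.3]
width: 0.131
[-0.86992144 -0.6922368  -0.09014992]
clock: 11.8
tcp_pos: [0.4791, -0.0353, 0.0916]
ee_rot: [[0.294, -0.956, 0.0], [-0.956, -0.294, -0.001], [0.001, 0.0, -1.0]]
contact_force: [3.1, -4.6, -7.9]
width: 0.134
[-0.91372013 -0.58111754 -0.02774476]
```

The load dropped out right away (fz +7.6 to -10, z down about 1.5 mm), so the bar appears to be in the notch. Lowering to check for a floor at 9 mm lift (z ≈ 0.0896).

```bash
python3 -m creep '[[1,[0,0,0.03],[0,0,0]],[1,[0,0,0],[0,0,0]],[1,[0,0,0],[0,0,0]]]'
python3 -m creep '[[1,[0,0,0.03],[0,0,0]],[1,[0,0,0],[0,0,0]],[1,[0,0,0],[0,0,0]]]'
python3 -m creep '[[1,[0,0,0.03],[0,0,0]],[1,[0,0,0],[0,0,0]],[1,[0,0,0],[0,0,0]]]'
python3 -c "
from station import get_state;print(get_state()['moment'])"
```

```text
clock: 12.1
tcp_pos: [0.4791, -0.0353, 0.0909]
ee_rot: [[0.294, -0.956, 0.0], [-0.956, -0.294, -0.001], [0.001, 0.0, -1.0]]
contact_force: [3.5, -3.7, -8.0]
width: 0.134
clock: 12.4
tcp_pos: [0.4791, -0.0353, 0.0901]
ee_rot: [[0.294, -0.956, 0.0], [-0.956, -0.294, -0.001], [0.001, -0.0, -1.0]]
contact_force: [2.7, -3.7, -7.7]
width: 0.135
clock: 12.7
tcp_pos: [0.4791, -0.0353, 0.0896]
ee_rot: [[0.294, -0.956, 0.0], [-0.956, -0.294, -0.001], [0.001, -0.0, -1.0]]
contact_force: [3.0, -5.5, -6.7]
width: 0.131
[-1.00286601 -0.49921285 -0.00257742]
```

```bash
python3 -m creep '[[1,[0,0,0.02],[0,0,0]],[1,[0,0,0],[0,0,0]],[1,[0,0,0],[0,0,0]]]'
python3 -m creep '[[1,[0,0,0.02],[0,0,0]],[1,[0,0,0],[0,0,0]],[1,[0,0,0],[0,0,0]]]'
```

```text
clock: 13.0
tcp_pos: [0.4791, -0.0353, 0.0895]
ee_rot: [[0.294, -0.956, 0.0], [-0.956, -0.294, -0.0], [0.0, -0.0, -1.0]]
contact_force: [1.1, -3.9, -0.2]
width: 0.137
clock: 13.3
tcp_pos: [0.4791, -0.0352, 0.0893]
ee_rot: [[0.294, -0.956, 0.0], [-0.956, -0.294, 0.0], [-0.0, -0.0, -1.0]]
contact_force: [-1.0, -4.6, 6.3]
width: 0.132
```

There is a floor at exactly 9 mm lift, so it is seated. Releasing, rising and looking.

```bash
python3 -m creep '[[0.3,[0,0,0],[0,0,0]],[0.3,[0,0,0],[0,0,0]],[0,[0,0,0],[0,0,0]],[0,[0,0,0],[0,0,0]],[0,[0,0,0],[0,0,0]],[0,[0,0,-0.6],[0,0,0]],[0,[0,0,-0.8],[0,0,0]],[0,[0,0,-0.8],[0,0,0]],[0,[0,0,-0.8],[0,0,0]],[0,[0,0,0],[0,0,0]],[0,[0,0,0],[0,0,0]]]'
python3 - <<'E'
from h import *
s=get_state();p,d=optics.read_camera('wrist');cv2.imwrite('pics/w3.png',p);P=cloud('wrist',d,s)
dark=p.max(2)<70;tp,td=optics.read_camera('top');T=cloud('top',td);v,u=np.mgrid[:420,:560]
print(s['joints'],s['contact_force'])
for nm,I,C,D in(("wrist",p,P,d),("top",tp,T,td)):
  for k,c,z in(("wing",(.4785,-.0348),.117),("knob",(.5505,-.033),.086)):
    m=(I.max(2)<70)&(D>0)&(np.hypot(C[...,0]-c[0],C[...,1]-c[1])<.022)&(abs(C[...,2]-z)<.006)
    if m.sum()<10:print(nm,k,m.sum());continue
    q=C[m][:,:2];w,V=np.linalg.eigh(np.cov(q.T));print(nm,k,m.sum(),q.mean(0),np.median(C[m][:,2]),np.sqrt(12*w),np.degrees(np.arctan2(V[1,1],V[0,1])))
E
```

```text
clock: 14.4
tcp_pos: [0.479, -0.0347, 0.1638]
ee_rot: [[0.294, -0.956, 0.0], [-0.956, -0.294, 0.001], [-0.001, -0.001, -1.0]]
contact_force: [0.6, 0.0, 0.2]
width: 0.5
[-44.25696581  17.63444209  49.46172033 120.92260887 -17.87517898
  48.79120682 -57.05035696] [0.55527015 0.00508192 0.2493886 ]
wrist wing 855 [ 0.47969234 -0.03568743] 0.11689898789411976 [0.01116083 0.03483627] -162.47960240017431
wrist knob 617 [ 0.55136068 -0.03383449] 0.08627591819976274 [0.01604594 0.01666059] 71.57057565424539
top wing 0
top knob 102 [ 0.55236324 -0.03340755] 0.08667356419853972 [0.01586084 0.01645812] 156.21877573722944
```

View pics/w3.png

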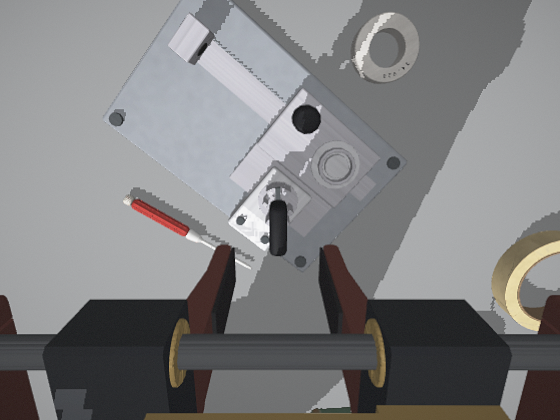

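The wing stands released at top height 0.1169 (9 mm lift), twisted 49.7° (0.87 rad), and the shuttle is still locked. Next is the knob at (306,119) in this view: turn back, move over it, descend with the jaws half open.

```bash
python3 -m creep '[[0,[0,0,0],[0,0,-1]],[0,[0,0,0],[0,0,-1]],[0,[0,0,0],[0,0,-1]],[0,[0,0,0],[0,0,-1]],[0,[0,0,0],[0,0,-1]],[0,[0,0,0],[0,0,-1]],[0,[0,0,0],[0,0,-1]],[0,[0,0,0],[0,0,-1]],[0,[0,0,0],[0,0,-1]],[0,[0,0,0],[0,0,-1]],[0,[0,0,0],[0,0,-1]],[0,[0,0,0],[0,0,-1]],[0,[0,0,0],[0,0,-0.5]],[0,[0.88,-0.39,0],[0,0,0]],[0,[0.88,-0.39,0],[0,0,0]],[0,[0.88,-0.39,0],[0,0,0]],[0,[0,0,0],[0,0,0]],[0,[0,0,0],[0,0,0]]]'
python3 - <<'E'
from h import *
s=get_state();p,d=optics.read_camera('wrist');P=cloud('wrist',d,s)
m=(p.max(2)<70)&(d>0)&(np.hypot(P[...,0]-.551,P[...,1]+.0335)<.022)&(abs(P[...,2]-.086)<.006)
q=P[m][:,:2];q=(q.max(0)+q.min(0))/2;print(m.sum(),P[m][:,:2].mean(0),q,s['tcp_pos'],s['ee_rot'].T[:2,:2]@(P[m][:,:2].mean(0)-s['tcp_pos'][:2]))
E
```

```text
clock: 16.3
tcp_pos: [0.5502, -0.0341, 0.1626]
ee_rot: [[0.921, -0.39, -0.003], [-0.39, -0.921, -0.001], [-0.002, 0.002, -1.0]]
contact_force: [-0.1, -0.9, -0.3]
width: 0.498
509 [ 0.55179344 -0.03280769] [ 0.55152488 -0.03363677] [ 0.55024555 -0.03411227  0.16262555] [ 0.00091707 -0.00180467]
```

```bash
python3 -m creep '[[0,[0.03,-0.05,0],[0,0,0]],[0,[0,0,0.8],[0,0,0]],[0,[0,0,0.8],[0,0,0]],[0,[0,0,0.8],[0,0,0]],[0,[0,0,0.8],[0,0,0]],[0,[0,0,0.8],[0,0,0]],[0,[0,0,0.16],[0,0,0]],[0,[0,0,0],[0,0,0]],[0,[0,0,0],[0,0,0]]]'
python3 -m creep '[[1,[0,0,0],[0,0,0]],[1,[0,0,0],[0,0,0]],[1,[0,0,0],[0,0,0]],[1,[0,0,0],[0,0,0]],[1,[0,0,0],[0,0,0]],[1,[0,0,0],[0,0,0]],[1,[0,0,0],[0,0,0]]]'
```

```text
clock: 17.25
tcp_pos: [0.5527, -0.033, 0.0608]
ee_rot: [[0.921, -0.39, 0.001], [-0.39, -0.921, 0.0], [0.001, -0.001, -1.0]]
contact_force: [0.6, 0.1, 0.3]
width: 0.501
clock: 17.95
tcp_pos: [0.5521, -0.0326, 0.0602]
ee_rot: [[0.921, -0.389, -0.001], [-0.389, -0.921, 0.001], [-0.001, -0.0, -1.0]]
contact_force: [-2.5, 1.5, 5.3]
width: 0.22
```

```bash
python3 -m creep '[[1,[0,-0.1,0],[0,0,0]],[1,[0,-0.1,0],[0,0,0]],[1,[0,-0.1,0],[0,0,0]],[1,[0,-0.1,0],[0,0,0]]]'
python3 -m creep '[[1,[0,-0.2,0],[0,0,0]],[1,[0,-0.2,0],[0,0,0]],[1,[0,-0.2,0],[0,0,0]],[1,[0,-0.2,0],[0,0,0]],[1,[0,-0.2,0],[0,0,0]]]'
```

```text
clock: 18.35
tcp_pos: [0.5554, -0.0247, 0.0602]
ee_rot: [[0.921, -0.39, -0.001], [-0.39, -0.921, -0.0], [-0.001, 0.001, -1.0]]
contact_force: [-3.8, -1.0, 8.4]
width: 0.22
clock: 18.85
tcp_pos: [0.5651, -0.0016, 0.0602]
ee_rot: [[0.921, -0.39, -0.002], [-0.39, -0.921, -0.001], [-0.001, 0.001, -1.0]]
contact_force: [-4.1, -1.3, 7.5]
width: 0.221
```

Sliding with about 3 N drag, as expected.

```bash
python3 -m creep '[[1,[0,-0.2,0],[0,0,0]],[1,[0,-0.2,0],[0,0,0]],[1,[0,-0.2,0],[0,0,0]],[1,[0,-0.2,0],[0,0,0]],[1,[0,-0.2,0],[0,0,0]],[1,[0,-0.2,0],[0,0,0]],[1,[0,-0.1,0],[0,0,0]],[1,[0,-0.1,0],[0,0,0]],[1,[0,-0.1,0],[0,0,0]],[1,[0,-0.04,0],[0,0,0]],[1,[0,0,0],[0,0,0]]]'
python3 -m creep '[[1,[0,-0.04,0],[0,0,0]],[1,[0,-0.04,0],[0,0,0]],[1,[0,0,0],[0,0,0]]]'
python3 -m creep '[[1,[0,-0.04,0],[0,0,0]],[1,[0,0,0],[0,0,0]]]'
```

```text
clock: 19.95
tcp_pos: [0.5802, 0.0343, 0.0602]
ee_rot: [[0.921, -0.39, -0.002], [-0.39, -0.921, -0.0], [-0.001, 0.001, -1.0]]
contact_force: [-4.0, -1.3, 7.1]
width: 0.219
clock: 20.25
tcp_pos: [0.5809, 0.036, 0.0602]
ee_rot: [[0.921, -0.39, -0.002], [-0.39, -0.921, -0.0], [-0.001, 0.001, -1.0]]
contact_force: [-4.2, -1.1, 7.8]
width: 0.219
clock: 20.45
tcp_pos: [0.5813, 0.0369, 0.0602]
ee_rot: [[0.921, -0.39, -0.002], [-0.39, -0.921, -0.0], [-0.001, 0.001, -1.0]]
contact_force: [-3.2, -1.0, 7.5]
width: 0.22
```

```bash
python3 -m creep '[[1,[0,-0.02,0],[0,0,0]],[1,[0,-0.02,0],[0,0,0]],[1,[0,-0.02,0],[0,0,0]],[1,[0,-0.02,0],[0,0,0]],[1,[0,-0.02,0],[0,0,0]],[1,[0,-0.02,0],[0,0,0]],[1,[0,0,0],[0,0,0]]]'
python3 -m creep '[[1,[0,-0.02,0],[0,0,0]],[1,[0,0,0],[0,0,0]]]'
python3 -m creep '[[1,[0,-0.02,0],[0,0,0]],[1,[0,0,0],[0,0,0]]]'
```

```text
clock: 21.15
tcp_pos: [0.5824, 0.0396, 0.0602]
ee_rot: [[0.921, -0.39, -0.002], [-0.39, -0.921, -0.0], [-0.001, 0.001, -1.0]]
contact_force: [-3.7, -0.5, 7.8]
width: 0.216
clock: 21.35
tcp_pos: [0.5826, 0.0401, 0.0602]
ee_rot: [[0.921, -0.39, -0.002], [-0.39, -0.921, -0.0], [-0.001, 0.001, -1.0]]
contact_force: [-4.3, -0.8, 8.3]
width: 0.221
clock: 21.55
tcp_pos: [0.5828, 0.0405, 0.0602]
ee_rot: [[0.921, -0.39, -0.002], [-0.39, -0.921, -0.0], [-0.001, 0.001, -1.0]]
contact_force: [-3.9, -0.4, 7.5]
width: 0.216
```

```bash
for k in 1; do python3 -m creep '[[1,[0,-0.02,0],[0,0,0]],[1,[0,0,0],[0,0,0]]]' | sed -n '2p;4p'
python3 -m creep '[[1,[0,-0.02,0],[0,0,0]],[1,[0,0,0],[0,0,0]]]' | sed -n '2p;4p'; done
```

```text
tcp_pos: [0.583, 0.0409, 0.0602]
contact_force: [-3.7, -0.9, 6.8]
tcp_pos: [0.5832, 0.0414, 0.0602]
contact_force: [-3.8, -1.0, 7.4]
```

```bash
for k in 1; do python3 -m creep '[[1,[0,-0.02,0],[0,0,0]],[1,[0,0,0],[0,0,0]]]' | sed -n '2p;4p'
python3 -m creep '[[1,[0,-0.02,0],[0,0,0]],[1,[0,0,0],[0,0,0]]]' | sed -n '2p;4p'; done
```

```text
tcp_pos: [0.5833, 0.0416, 0.0602]
contact_force: [-4.8, -2.2, 7.4]
tcp_pos: [0.5833, 0.0416, 0.0602]
contact_force: [-5.4, -2.6, 8.6]
```

```bash
for k in 1; do python3 -m creep '[[1,[0,-0.02,0],[0,0,0]],[1,[0,0,0],[0,0,0]]]' | sed -n '2p;4p'
python3 -m creep '[[1,[0,-0.02,0],[0,0,0]],[1,[0,0,0],[0,0,0]]]' | sed -n '2p;4p'; done
```

```text
tcp_pos: [0.5833, 0.0417, 0.0602]
contact_force: [-5.4, -3.5, 9.0]
tcp_pos: [0.5833, 0.0416, 0.0602]
contact_force: [-6.3, -4.0, 9.1]
```

The stop is felt: position stays put while force rises gently to about 6 N. Releasing and rising.

```bash
python3 -m creep '[[0.4,[0,0,0],[0,0,0]],[0,[0,0,0],[0,0,0]],[0,[0,0,0],[0,0,0]],[0,[0,0,0],[0,0,0]],[0,[0,0,0],[0,0,0]],[0,[0,0,-0.5],[0,0,0]],[0,[0,0,-1],[0,0,0]],[0,[0,0,-1],[0,0,0]],[0,[0,0,-1],[0,0,0]],[0,[0,0,-1],[0,0,0]],[0,[0,0,-1],[0,0,0]],[0,[0,0,0],[0,0,0]],[0,[0,0,0],[0,0,0]],[0,[0,0,0],[0,0,0]]]'
python3 - <<'E'
from h import *
s=get_state();p,d=optics.read_camera('wrist');cv2.imwrite('pics/w4.png',p);P=cloud('wrist',d,s)
for k,c,z in(("wing",(.479,-.035),.117),("knob",(.5833,.0416),.086)):
    m=(p.max(2)<70)&(d>0)&(np.hypot(P[...,0]-c[0],P[...,1]-c[1])<.025)&(abs(P[...,2]-z)<.006)
    q=P[m][:,:2];w,V=np.linalg.eigh(np.cov(q.T));print(k,m.sum(),q.mean(0),np.median(P[m][:,2]),np.sqrt(12*w),np.degrees(np.arctan2(V[1,1],V[0,1])))
E
```

```text
clock: 24.15
tcp_pos: [0.5841, 0.0441, 0.1967]
ee_rot: [[0.921, -0.389, -0.001], [-0.389, -0.921, -0.0], [-0.001, 0.001, -1.0]]
contact_force: [0.8, 0.5, 0.8]
width: 0.497
wing 0 [nan nan] nan [nan nan] nan
knob 395 [0.58307001 0.04143866] 0.08610584575717267 [0.01620512 0.01642162] 116.90119349114224
  avg = a.mean(axis, **keepdims_kw)
  ret = um.true_divide(
<stdin>:5: RuntimeWarning: Degrees of freedom <= 0 for slice
  c *= np.true_divide(1, fact)
  c *= np.true_divide(1, fact)
<stdin>:5: RuntimeWarning: Mean of empty slice.
  return _methods._mean(a, axis=axis, dtype=dtype,
  ret = ret.dtype.type(ret / rcount)
```

View pics/w4.png

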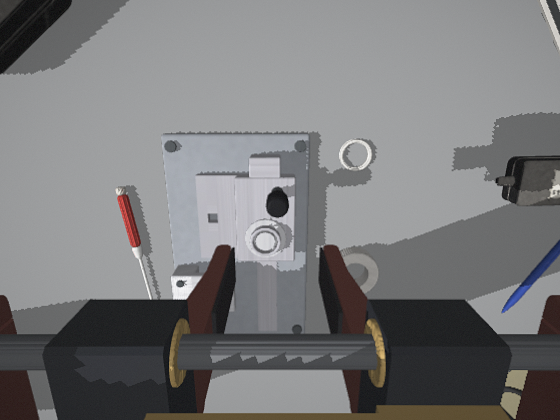

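The shuttle block touches the stop at about (265,178), with the knob released at (277,204). The gripper hides the wing, so backing off to check it.

```bash
python3 -m creep '[[0,[0,1,0],[0,0,0]],[0,[0,1,0],[0,0,0]],[0,[0,1,0],[0,0,0]],[0,[0,1,0],[0,0,0]],[0,[0,0,0],[0,0,0]],[0,[0,0,0],[0,0,0]],[0,[0,0,0],[0,0,0]]]'
python3 - <<'E'
from h import *
s=get_state();p,d=optics.read_camera('wrist');cv2.imwrite('pics/w5.png',p);P=cloud('wrist',d,s)
for k,c,z in(("wing",(.479,-.035),.117),("knob",(.5833,.0416),.086)):
    m=(p.max(2)<70)&(d>0)&(np.hypot(P[...,0]-c[0],P[...,1]-c[1])<.025)&(abs(P[...,2]-z)<.006)
    if m.sum()<9:print(k,m.sum());continue
    q=P[m][:,:2];w,V=np.linalg.eigh(np.cov(q.T));print(k,m.sum(),q.mean(0),np.median(P[m][:,2]),np.degrees(np.arctan2(V[1,1],V[0,1])))
print(s['contact_force'])
E
```

```text
clock: 24.9
tcp_pos: [0.5461, -0.0468, 0.1969]
ee_rot: [[0.922, -0.388, -0.001], [-0.388, -0.922, 0.0], [-0.001, 0.0, -1.0]]
contact_force: [0.7, -1.0, 0.0]
width: 0.498
wing 673 [ 0.47944261 -0.0348657 ] 0.11672545650494989 -162.63892658036838
knob 499 [0.58218727 0.03930895] 0.08633049596477937 -167.15055441420822
[ 7.03384474e-01 -9.63604948e-01  5.45546290e-04]
```

View pics/w5.png

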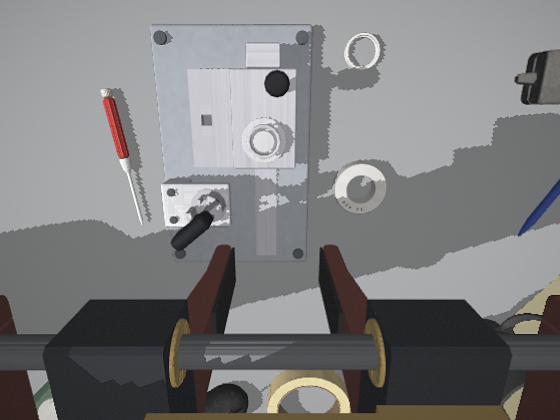

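The wing at (192,230) stays twisted and raised (top 0.1167). The block butts against the stop at (262,68), and the rings and screwdriver are in place.

```bash
python3 -c "
from station import ctrl;print(ctrl.sign_off())"
```

```text
the job is handed in; nothing more can be done
None
```

The plunger is retracted in its rest notch, the shuttle is home against the end stop, and the job was handed in at about 25 s. No verdict was reported.

- **Plunger:** I lifted it 15 mm, turned it clockwise and lowered it lightly onto the ring. A few small steps later I felt it drop into the notch and touch the floor at 9 mm lift. I let go while the shuttle was still locked. The last check showed the wing top at 116.7 mm (9 mm lift), twisted about 50° (0.87 rad).
- **Shuttle:** I slid it about 80 mm by the knob, against roughly 3 N of drag. At the stop, the tool stayed put while the force along the slide rose to about 6 N. I then released the knob, and the image showed the block against the stop.
- **Forces and bystanders:** The force readings on the tool peaked at about 12 N, with an estimated 16 N of plunger on ring. The setting ring, screwdriver and bearing ring looked unmoved in the last picture, though I did not measure their positions.
- **Disagreement:** The last two camera readings of the knob differed by about 2 mm, which is within the stated calibration error. I relied on the felt contact with the stop rather than on those readings.

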